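# Clear the scrap and bring the red-lidded pin jar to the front

## Robot

A 6-joint arm with a two-finger parallel gripper is mounted at the origin on the work surface. World frame = base frame: x ahead of the robot, y to its left, z up, the work surface at z = 0. Lengths are in m, angles in rad, forces in N, time in s.
With the tool pointing down it reaches from about 0.325 to 0.775 m from the base axis. Payload 5.5 kg.
Tool frame: the origin (TCP) lies between the finger pads, 19 mm behind the fingertips; this is the grasp point; z points along the fingers, x is the direction in which the jaws open and shut, and the axes are right-handed (so a half turn about z gives the same grasp; the last joint's range is limited). The gripper opens to 85 mm and grips with 20 to 120 N. Pads are 22 mm wide; open, the fingers measure 114 mm over their backs; the gripper's body (76 mm by 85 mm) begins 54 mm behind the grasp point. The pads swing forward as they close: fully open they stand 13 mm farther back than shut.
Start: joints at [-1.263, 0.091, 1.231, -0, 1.82, -0.057], TCP at [0.214, -0.561, 0.25] pointing down, gripper open.
Joint ranges: [-2.87, 2.87], [-0.86, 2.18], [0.17, 2.46], [-1.51, 4.65], [0.06, 2.69], [-2.65, 2.65]. Speed limits (rad/s): [2.57, 2.57, 3.01, 3.14, 3.14, 3.14].

## Interface

Orientations are given as a rotation vector (axis times angle).
In Python, from cell import monitor, eyes, order gives the robot as it stands.
- The arm moves only by the tool send_rows, never from a script. Its argument "rows" is text: rows parted by semicolons, each of 7 numbers parted by spaces: the shift along the tool's x, y, z in mm, then the turn, a rotation vector about the tool's x, y, z in degrees, then the finger opening in mm, from 0 to 85.4. A call has exactly 5 rows; each row is the pose to reach, as a shift and turn from the pose commanded when the call began, along the tool's axes at that moment; what a row does not reach only later rows make up. A row lasts 1/12 s, in which the tool goes at most 41.7 mm and 7.16 degrees, less where a joint would pass 70% of its speed; a pose out of reach is approached as far as the arm can. A call with a gripper value outside its range is refused whole. The fingers move at their own pace and stop on an object; "force" is the grip in N (left out, the last holds). Time passes only in rows, so rows that repeat a pose let the fingers close, or fill a call up. It gives the time, the measured TCP pose, the force and the opening at its end, in the units of the state.
- monitor.get_obs(): the state, without advancing time (a new reading comes with each control period).
- eyes.capture(name): name is "scene" or "top"; returns the picture (480x640x3 uint8, red, green, blue); there is no depth.
- eyes.camera_params(name): a dict with "fov_y" (degrees; the focal length in pixels is half the picture's height over the tangent of half this angle, whatever the lens; pixels are square), "cx", "cy" (the principal point, pixels), "view" (4x4, takes a point from world to camera coordinates). Camera axes: x right, y down, z forward; pixel columns grow to the right and rows downward; lengths in m; the calibration is good to about 2 mm. A picture is of the moment at which its call begins. camera_params takes no time and is no camera call.
- order.finish_job(): hands the job in, once; it reports no verdict.
The state is a dict: "time_s": time; "joint_positions": joint angles; "joint_vel": joint speeds; "joint_torque": joint torques, N m; "tcp_pos": TCP position; "orientation": TCP orientation; "ft_force": force on the tool from outside, world axes, zero at the start; "moment": the same for the moment, N m; "grip_width": opening from 0.0 (shut) to 1.0 (fully open).
Only numpy, scipy, OpenCV 4.12 (cv2) and the standard library are available. Lean on these libraries where they do the work, as an engineer would, in place of code of your own. Each camera call takes 0.05 s, during which the arm holds its last target. There are 200 camera calls.

## Task

Get the key bench ready for the next lock: with the hand scraper, sweep the three scrap brass lock bodies completely into the blue scrap bay without touching them with the gripper, and leave the scraper standing upright on the bench. Then turn the jar carousel until the red-lidded jar stands at the yellow pointer, and finish with the gripper closed on the red lid, holding the carousel still. Do not knock the other things on the bench about.

Things in the scene. Friction and masses are not known exactly. Their poses are not given: they have to be found in the camera images.
- bay: fixed scrap bay: a three-sided blue fence on the bench, no floor lip (a painted white area marks its inside). Inside 210 mm wide (its x) and 110 mm deep; walls 35 mm high, 6 mm thick. Origin: middle of the open mouth at bench level; its y axis points out of the mouth, so the inside is y from 0 to -110 mm. It stands at a new place and yaw each time
- scrap0: scrap brass lock body, a block 28 x 24 x 17 mm, about 90 g, lying loose on the bench 25 to 100 mm outside the bay's mouth and at most 60 mm off the mouth's centre line; origin at the centre of its underside
- scrap1: scrap brass lock body, a block 28 x 24 x 17 mm, about 90 g, lying loose on the bench 25 to 100 mm outside the bay's mouth and at most 60 mm off the mouth's centre line; origin at the centre of its underside
- scrap2: scrap brass lock body, a block 28 x 24 x 17 mm, about 90 g, lying loose on the bench 25 to 100 mm outside the bay's mouth and at most 60 mm off the mouth's centre line; origin at the centre of its underside
- scraper: hand scraper, upright on the bench, 190-225 mm outside the bay's mouth, 280 g. Black rubber foot 160 mm long (its x), 36 mm deep (its y), 28 mm high, with flat upright pushing faces on its +y and -y sides; wooden cap to 38 mm height; upright wooden grip in the middle, 60 mm along x, 24 mm thick along y, from 38 to 115 mm height. Origin: centre of the underside
- carousel_base: fixed black round foot of the jar carousel, 190 mm diameter, on the bench; origin on the turning axis at bench level. A yellow pointer 12 mm high lies on the bench and sticks out from it along its -x axis, to 174 mm from the axis: that is the front. Place and yaw differ each time
- carousel: turntable; origin on its axis, 30 mm above the bench; its own -x axis points to the red-lidded jar. Turns freely either way without end stops in a full turn (friction 0.06 N m), stays where left. Aluminium platter 230 mm diameter, top 44 mm above the bench, with five fixed jars evenly spaced, centres 85 mm from the axis, four with black lids; 18 mm thick steel stub in the middle, top at 89 mm
- red_lid (a point): centre of the only red lid, the marked jar's, 111 mm above the bench. Lid 46 mm diameter, 22 mm high, top 122 mm above the bench; clear jar body below it 42 mm diameter. The black-lidded jars have the same sizes
- carousel_front (a point): point over the yellow pointer's line, 85 mm from the carousel axis, 111 mm above the bench: where the centre of the red lid is when the jar faces front
- padlock: bystander: brass padlock lying flat, 45 x 40 x 18 mm body; origin at its underside
- oil_bottle: bystander: small oil bottle, 44 mm diameter, 120 mm tall, yellow label, red cap; origin at its underside
- screwdriver: bystander: screwdriver lying on the bench beyond the carousel; origin at its underside
- mug: bystander: blue mug, 80 mm diameter, 90 mm tall; origin at its underside
- blank_box: bystander: closed cardboard box of key blanks, 100 x 140 x 50 mm; origin at its underside
- tin: bystander: small tin with green band, 60 mm diameter, 50 mm tall; origin at its underside
There are look-alikes about, which are no part of the job. Leave any white look-alike of the scrap0 alone. What is shaped like the scraper but green is not meant.

How it is judged:
On the way, in this order (a step that is already met when the one before it is completed fails the run):
1. the three scraps are swept into the bay (y of scrap0 in the frame of bay between -0.11 and -0.01 m and x of scrap0 in the frame of bay between -0.105 and 0.105 m and height (world z) of each of scrap0, scrap1, scrap2 below 0.012 m and y of scrap1 in the frame of bay between -0.11 and -0.01 m and x of scrap1 in the frame of bay between -0.105 and 0.105 m and y of scrap2 in the frame of bay between -0.11 and -0.01 m and x of scrap2 in the frame of bay between -0.105 and 0.105 m), for 0.2 s.
2. the red-lidded jar is at the pointer (horizontal distance between red_lid and carousel_front below 0.01 m), for 0.2 s.
At the end, for the whole second after the job is handed in: gripper holds the red lid (over 5 N, tool centre within 20 mm of it in plan), lid within 10 mm of the front point, carousel still (under 0.05 rad/s); all scraps on the bench in the bay, centres 10 mm or more in from its mouth; scraper upright on the bench (within 0.15 rad) (all of step 1 and horizontal distance between red_lid and carousel_front below 0.01 m and angular speed of carousel below 0.05 rad/s and contact force between the fingers and carousel above 5 N and horizontal distance between the grasp point and red_lid below 0.02 m and angle between scraper's own z axis and vertical below 0.15 rad and height (world z) of scraper below 0.006 m); the arm keeps its last pose, push and grip.
It fails at once if the gripper or arm touches a scrap (contact force between any of the fingers, the arm and scrap0 above 0.5 N or contact force between any of the fingers, the arm and scrap1 above 0.5 N or contact force between any of the fingers, the arm and scrap2 above 0.5 N).
It fails at once if a bystander is shifted by more than 30 mm (distance of any of padlock, oil_bottle, screwdriver, mug, blank_box, tin from where it was at the start of the episode above 0.03 m).
It also fails if it takes over 58 s, if anything falls off the work surface, if the arm or the gripper's body presses on something with over 40 N, if the wrist force passes 120 N, or if a joint passes its speed limit or range.

## Working session

There is one attempt and no reset: what is moved stays moved. The work goes in short steps, Python scripts to look and compute and a tool call to move; the robot and the scene stay as the last step left them, time stands still between calls to the robot, and variables do not carry over. Pictures are saved under pics/ and viewed, about 8 in all and at most 12, crops included, and the job is handed in when it is done.

Besides the shell and the picture viewer there is one more tool, called after "Emit:" by a JSON object that holds its "op" and its "data", one argument or row to a line. send_rows: Moves the arm, as the interface text tells. Its arguments: {"type":"object","properties":{"rows":{"type":"string"},"force":{"type":"number"}},"required":["rows"]}

```bash
mkdir -p pics; ls; python3 - <<'E'
from cell import monitor, eyes, order
import cv2
for n in ("scene","top"):
    im=eyes.capture(n); cv2.imwrite(f"pics/{n}0.png",im[:,:,::-1]); p=eyes.camera_params(n); print(n,p)
print(monitor.get_obs())
E
```

```text
pics
scene {'fov_y': 53.40223548174593, 'cx': 322.92359426828534, 'cy': 240.88455656262357, 'view': array([[ 0.77014963,  0.63734172, -0.0257891 , -0.45493479],
       [ 0.33801154, -0.44206516, -0.83085895, -0.05833616],
       [-0.54094153,  0.6311687 , -0.55588517,  1.28207314],
       [ 0.        ,  0.        ,  0.        ,  1.        ]])}
top {'fov_y': 55.53597207939862, 'cx': 319.0539957768858, 'cy': 229.02369793716417, 'view': array([[ 0.01043671, -0.99994094, -0.0030322 ,  0.07773152],
       [-0.98393289, -0.00972904, -0.1782734 ,  0.50118145],
       [ 0.17823337,  0.00484407, -0.98397632,  1.12722155],
       [ 0.        ,  0.        ,  0.        ,  1.        ]])}
{'time_s': 0.1, 'joint_positions': array([-1.26270768e+00,  9.18300545e-02,  1.23179411e+00, -2.18275842e-05,
        1.81978441e+00, -5.66841258e-02]), 'joint_vel': array([-9.77947265e-05, -2.30503190e-03, -1.57379133e-03, -4.72027939e-05,
        5.92180474e-04, -1.81870467e-03]), 'joint_torque': array([ 1.60600255e-03, -4.60218644e+01, -4.19216537e+01, -1.21245580e-04,
        1.06853418e-02,  1.90494626e-05]), 'tcp_pos': array([ 0.21397661, -0.56031371,  0.24891989]), 'orientation': array([-2.58660570e+00,  1.78106251e+00,  2.27351249e-03]), 'ft_force': array([-0.03810449, -0.39448719, -0.42331463]), 'moment': array([-0.00187426,  0.00402221, -0.03995947]), 'grip_width': 0.9962492461572465}
```

View pics/top0.png

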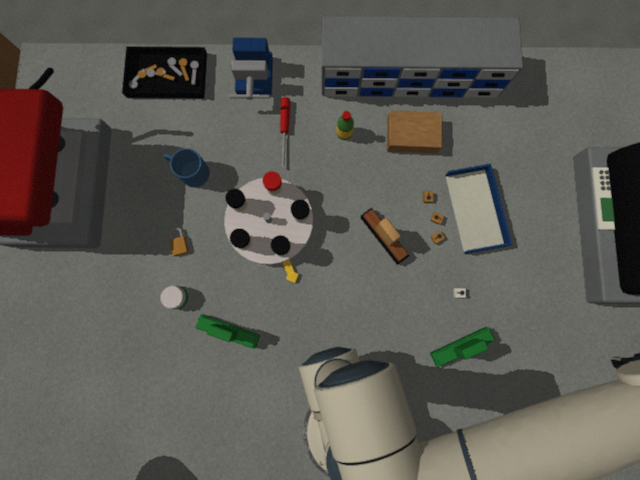

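View pics/scene0.png

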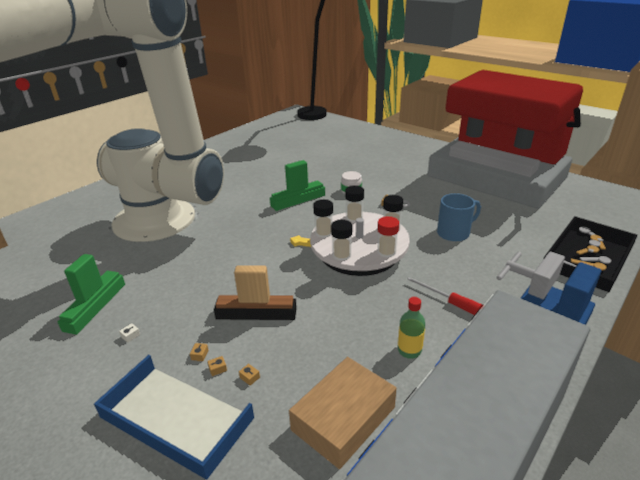

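The top view shows the bay's white floor at about (476,208) with its mouth to the left. Scraps are at (429,197), (438,218) and (438,237), the scraper at (385,236), the red lid at (272,181) and the pointer tip at (292,275). The green scraper shapes and the white block at (460,293) are look-alikes.

```bash
cat > h.py <<'E'
from cell import monitor, eyes, order
import cv2, numpy as np
from scipy.spatial.transform import Rotation as R
def cam(n):
    p=eyes.camera_params(n); f=240/np.tan(np.radians(p["fov_y"]/2)); return p,f
def ray(n,uv,z):
    p,f=cam(n); V=p["view"]; C=-V[:3,:3].T@V[:3,3]
    d=V[:3,:3].T@np.array([(uv[0]-p["cx"])/f,(uv[1]-p["cy"])/f,1]); return C+d*(z-C[2])/d[2]
def proj(n,P):
    p,f=cam(n); q=p["view"]@np.append(P,1); return np.array([p["cx"]+f*q[0]/q[2],p["cy"]+f*q[1]/q[2]])
def blobs(im,lo,hi,roi,amin=15):
    """HSV blobs in roi (u0,v0,u1,v1): list of contours in full-image pixels, largest first"""
    hsv=cv2.cvtColor(im,cv2.COLOR_RGB2HSV); m=cv2.inRange(hsv,np.array(lo),np.array(hi))
    u0,v0,u1,v1=roi; k=np.zeros_like(m); k[v0:v1,u0:u1]=m[v0:v1,u0:u1]
    c,_=cv2.findContours(k,cv2.RETR_EXTERNAL,cv2.CHAIN_APPROX_NONE)
    return sorted([x for x in c if cv2.contourArea(x)>=amin],key=cv2.contourArea,reverse=True)
def cen(c):
    m=cv2.moments(c); return np.array([m["m10"]/m["m00"],m["m01"]/m["m00"]])
def rect(c,n,z):
    """contour cast on plane z -> centre, sizes, yaw of long side (deg), metres"""
    P=np.array([ray(n,p[0],z)[:2] for p in c],np.float32); b=cv2.boxPoints(cv2.minAreaRect(P))
    e=[b[1]-b[0],b[2]-b[1]]; L=[np.linalg.norm(x) for x in e]; i=int(np.argmax(L))
    return b.mean(0),(L[i],L[1-i]),np.degrees(np.arctan2(e[i][1],e[i][0]))%180
E
cat > m.py <<'E'
from h import *
np.set_printoptions(precision=4,suppress=True)
im=eyes.capture("top"); hsv=cv2.cvtColor(im,cv2.COLOR_RGB2HSV)
for q in [(476,208),(429,197),(438,237),(390,231),(370,222),(400,258),(272,181),(292,273),(300,210),(235,198),(267,215)]: print(q,hsv[q[1],q[0]])
print("bay floor")
for c in blobs(im,(0,0,150),(40,70,255),(440,160,515,260),500): print(cv2.contourArea(c),rect(c,"top",0.0))
print("bay blue")
for c in blobs(im,(100,120,40),(130,255,255),(435,150,520,265),100): print(cv2.contourArea(c),rect(c,"top",0.035))
print("scraps")
for c in blobs(im,(8,110,80),(28,255,255),(415,180,450,250)): print(cv2.contourArea(c),cen(c),rect(c,"top",0.012))
print("scraper wood")
for c in blobs(im,(0,60,40),(30,255,255),(355,200,413,268),30): print(cv2.contourArea(c),cen(c),rect(c,"top",0.038))
for c in blobs(im,(8,60,150),(30,255,255),(355,200,413,268),30): print('grip',cv2.contourArea(c),cen(c),rect(c,"top",0.115))
print("red")
for c in blobs(im,(0,150,60),(8,255,255),(220,165,320,270),30): print(cv2.contourArea(c),cen(c),ray("top",cen(c),.115))
print("black lids")
for c in blobs(im,(0,0,0),(180,255,45),(220,165,320,260),60): print(cv2.contourArea(c),cen(c),ray("top",cen(c),.115))
print("pointer")
for c in blobs(im,(18,150,100),(32,255,255),(270,250,310,295),20):
    print(cv2.contourArea(c),rect(c,"top",0.012)); P=np.array([ray("top",p[0],.012)[:2] for p in c]); print(cen(c),ray("top",cen(c),.012))
E
python3 m.py
```

```text
(476, 208) [ 29  31 164]
(429, 197) [30  6 42]
(438, 237) [19 75 65]
(390, 231) [ 17 138 157]
(370, 222) [ 12 170 111]
(400, 258) [ 12 175 102]
(272, 181) [  1 215 145]
(292, 273) [ 23 194 195]
(300, 210) [130  55  14]
(235, 198) [150  46  11]
(267, 215) [ 15  13 119]
bay floor
2702.0 (array([ 0.5656, -0.3328], dtype=float32), (np.float32(0.20365041), np.float32(0.106840976)), np.float32(10.813993))
bay blue
589.0 (array([ 0.5637, -0.332 ], dtype=float32), (np.float32(0.22206752), np.float32(0.12378063)), np.float32(11.062495))
scraps
92.0 [437.3967 237.0598] (array([ 0.4881, -0.229 ], dtype=float32), (np.float32(0.031439412), np.float32(0.02414409)), np.float32(121.13849))
88.5 [436.8041 217.9454] (array([ 0.5389, -0.2291], dtype=float32), (np.float32(0.029317364), np.float32(0.025831478)), np.float32(62.906284))
88.5 [427.6328 196.209 ] (array([ 0.5992, -0.2077], dtype=float32), (np.float32(0.027590837), np.float32(0.027440269)), np.float32(0.55124664))
scraper wood
823.0 [386.0194 233.4998] (array([ 0.494 , -0.0929], dtype=float32), (np.float32(0.15129116), np.float32(0.047887333)), np.float32(37.525864))
grip 130.5 [387.7318 228.023 ] (array([ 0.4902, -0.0856], dtype=float32), (np.float32(0.051981285), np.float32(0.019630654)), np.float32(37.72986))
red
251.0 [271.662  180.7105] [0.6076 0.2005 0.115 ]
black lids
259.0 [234.9189 198.0792] [0.5627 0.2892 0.115 ]
255.0 [280.0771 244.9804] [0.4478 0.1757 0.115 ]
254.5 [239.7852 238.0897] [0.4636 0.2732 0.115 ]
247.5 [299.7488 209.064 ] [0.5367 0.13   0.115 ]
pointer
155.0 (array([0.3932, 0.1598], dtype=float32), (np.float32(0.059374213), np.float32(0.030719284)), np.float32(35.65187))
[290.1925 271.5871] [0.3931 0.1569 0.012 ]
```

Everything measured fits the given sizes: the lids lie 85 mm from the axis, and the scraper is 201 mm outside the mouth. I'll move above the scraper.

Emit:
{"op": "send_rows", "data": {
  "rows": "-8 -9 0 0 0 0 85;-25 -31 0 0 0 0 85;-49 -61 0 0 0 0 85;-74 -92 0 0 0 0 85;-99 -123 0 0 0 0 85",
  "force": 60
}}

```text
time_s: 0.57
tcp_pos: [0.2942, -0.422, 0.2496]
orientation: [-2.586, 1.782, 0.001]
ft_force: [1.3, -0.8, 0.3]
grip_width: 0.995
```

Emit:
{"op": "send_rows", "data": {
  "rows": "-25 -31 0 0 0 0 85;-50 -62 0 0 0 0 85;-75 -93 0 0 0 0 85;-100 -124 0 0 0 0 85;-125 -155 0 0 0 0 85"
}}

```text
time_s: 0.98
tcp_pos: [0.3942, -0.2495, 0.25]
orientation: [-2.587, 1.781, -0.001]
ft_force: [0.8, -0.6, 0.0]
grip_width: 0.992
```

Emit:
{"op": "send_rows", "data": {
  "rows": "-25 -31 0 0 0 0 85;-50 -62 0 0 0 0 85;-75 -93 0 0 0 0 85;-98 -120 0 0 0 0 85;-121 -149 0 0 0 0 85"
}}

```text
time_s: 1.4
tcp_pos: [0.4899, -0.0833, 0.2501]
orientation: [-2.588, 1.781, -0.0]
ft_force: [0.2, -0.6, 0.5]
grip_width: 0.992
```

Emit:
{"op": "send_rows", "data": {
  "rows": "0 0 0 0 0 -4 85;0 0 0 0 0 -9 85;0 0 0 0 0 -14 85;0 0 0 0 0 -16.7 85;0 0 0 0 0 -16.7 85"
}}

```text
time_s: 1.82
tcp_pos: [0.4895, -0.085, 0.2498]
orientation: [-2.82, 1.383, 0.001]
ft_force: [-0.5, 0.2, 0.0]
grip_width: 0.996
```

```bash
cat >> h.py <<'E'
def go(x,y,z,yaw):
    """shift (mm) and turn (deg) in tool axes to TCP x,y,z, pointing down, tool x at world yaw (deg)"""
    o=monitor.get_obs(); T=R.from_rotvec(o["orientation"]); c,s=np.cos(np.radians(yaw)),np.sin(np.radians(yaw))
    G=R.from_matrix(np.array([[c,s,0],[s,-c,0],[0,0,-1]])); d=(np.array([x,y,z])-o["tcp_pos"])*1000
    X=T.as_matrix()[:,0]
    print("t",o["time_s"],"tcp",o["tcp_pos"].round(4),"yaw",np.degrees(np.arctan2(X[1],X[0])).round(2),"f",o["ft_force"].round(1),"w",round(o["grip_width"],3))
    print("shift",T.inv().apply(d).round(1),"turn",np.degrees((T.inv()*G).as_rotvec()).round(2),"q",o["joint_positions"].round(2))
E
python3 - <<'E'
from h import *
go(0.4902,-0.0856,0.080,-52.4)
im=eyes.capture("scene"); cv2.imwrite("pics/s1.png",im[120:400,150:510,::-1].repeat(2,0).repeat(2,1))
print("proj grip top", proj("scene",(0.4902,-0.0856,0.115)), "base", proj("scene",(0.4902,-0.0856,0)),
 "foot ends",[proj("scene",(0.4902+s*.08*np.cos(np.radians(37.6)),-0.0856+s*.08*np.sin(np.radians(37.6)),.038)) for s in(1,-1)])
# pointer
a=np.array([.5237,.2137,0]); t=np.radians(-156.5); print("ptr tip",proj("top",a+[.174*np.cos(t),.174*np.sin(t),.012]),proj("scene",a+[.174*np.cos(t),.174*np.sin(t),.012]))
for c in blobs(im,(18,150,80),(32,255,255),(280,225,325,255),10): print(cen(c),ray("scene",cen(c),.012),c[:,0].min(0),c[:,0].max(0))
E
```

```text
t 1.8167 tcp [ 0.4895 -0.085   0.2498] yaw -52.25 f [-0.5  0.2  0. ] w 0.996
shift [  1.   -0.2 169.8] turn [0.   0.02 0.15] q [-0.24 -0.19  1.5   0.    1.83  0.67]
proj grip top [251.30268617 267.23838745] base [257.52741744 312.83897663] foot ends [array([295.9601766 , 298.59107583]), array([215.46519129, 298.32153158])]
ptr tip [294.81076337 282.80922364] [289.12939449 237.20291659]
[299.89124294 241.06779661] [0.39655325 0.14769294 0.012     ] [291 236] [309 245]
```

The projected foot ends and grip in the scene view match the picture. Next I descend and grip.

Emit:
{"op": "send_rows", "data": {
  "rows": "1 0 25 0 0 0 85;1 0 60 0 0 0 85;1 0 98 0 0 0 85;1 0 135 0 0 0 85;1 0 167 0 0 0 85"
}}

```text
time_s: 2.28
tcp_pos: [0.4895, -0.0863, 0.0804]
orientation: [2.817, -1.39, -0.002]
ft_force: [-0.1, 0.2, 0.2]
grip_width: 0.991
```

Emit:
{"op": "send_rows", "data": {
  "rows": "0 0 0 0 0 0 60;0 0 0 0 0 0 40;0 0 0 0 0 0 15;0 0 0 0 0 0 10;0 0 0 0 0 0 10"
}}

```text
time_s: 2.7
tcp_pos: [0.492, -0.087, 0.086]
orientation: [-2.818, 1.387, -0.008]
ft_force: [-0.6, -0.3, -0.7]
grip_width: 0.289
```

Emit:
{"op": "send_rows", "data": {
  "rows": "0 0 0 0 0 0 10;0 0 0 0 0 0 10;0 0 0 0 0 0 10;0 0 0 0 0 0 10;0 0 0 0 0 0 10"
}}

```text
time_s: 3.12
tcp_pos: [0.4921, -0.0871, 0.0861]
orientation: [-2.818, 1.387, -0.008]
ft_force: [-0.1, -0.8, 7.2]
grip_width: 0.27
```

```bash
python3 - <<'E'
from h import *
b=np.radians(11); X=np.array([np.cos(b),np.sin(b)]); Y=np.array([-X[1],X[0]]); m=np.array([.555,-.278])
p=m+.2*Y; print(p); go(*p,.084,-79)
im=eyes.capture("top"); cv2.imwrite("pics/t1.png",im[140:310,200:520,::-1].repeat(2,0).repeat(2,1))
E
```

```text
[ 0.5168382  -0.08167456]
t 3.1167 tcp [ 0.4921 -0.0871  0.0861] yaw -52.41 f [-0.1 -0.8  7.2] w 0.27
shift [ 10.7 -22.9   2.2] turn [-0.25 -0.19 26.59] q [-0.24 -0.16  1.76  0.    1.53  0.67]
```

View pics/t1.png

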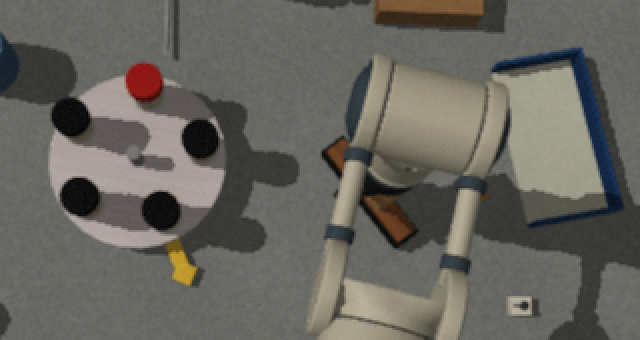

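The scraper is gripped: opening 23 mm on the 24 mm grip. I'll lift it slightly and align it with the bay mouth.

Emit:
{"op": "send_rows", "data": {
  "rows": "0 0 -4 0 0 0 10;1 -2 -4 0 0 5 10;3 -6 -4 0 0 11 10;5 -11 -4 0 0 17 10;8 -17 -4 0 0 22.5 10"
}}

```text
time_s: 3.58
tcp_pos: [0.5086, -0.0825, 0.0868]
orientation: [2.489, -1.917, -0.002]
ft_force: [-0.0, 0.1, -2.0]
grip_width: 0.274
```

```bash
cat > b.py <<'E'
from h import *
import sys
b=np.radians(11); X=np.array([np.cos(b),np.sin(b)]); Y=np.array([-X[1],X[0]]); m=np.array([.555,-.278])
p=m+float(sys.argv[1])*X+float(sys.argv[2])*Y; go(*p,float(sys.argv[3]),-79)
E
python3 b.py 0 .17 .086
```

```text
t 3.5833 tcp [ 0.5086 -0.0825  0.0868] yaw -75.21 f [-0.   0.1 -2. ] w 0.274
shift [31.2 -6.2  0.8] turn [0.05 0.03 3.79] q [-0.23 -0.11  1.72  0.    1.53  1.09]
```

Emit:
{"op": "send_rows", "data": {
  "rows": "6 -2 0 0 0 2 10;13 -4 0 0 0 3.8 10;21 -6 0 0 0 3.8 10;28 -6 0 0 0 3.8 10;31 -6 0 0 0 3.8 10"
}}

```text
time_s: 4.0
tcp_pos: [0.5228, -0.1122, 0.0868]
orientation: [2.429, -1.992, -0.0]
ft_force: [-0.6, -0.9, -3.2]
grip_width: 0.277
```

Emit:
{"op": "send_rows", "data": {
  "rows": "0 0 0 0 0 0 10;0 0 0 0 0 0 10;0 0 0 0 0 0 10;0 0 0 0 0 0 10;0 0 0 0 0 0 10"
}}

```text
time_s: 4.42
tcp_pos: [0.5226, -0.1108, 0.087]
orientation: [-2.43, 1.991, 0.0]
ft_force: [-0.9, -0.5, -2.9]
grip_width: 0.275
```

```bash
python3 b.py 0 -.02 .086; python3 - <<'E'
from h import *
im=eyes.capture("scene"); cv2.imwrite("pics/s2.png",im[220:480,70:390,::-1].repeat(2,0).repeat(2,1))
b=np.radians(11)
for y in (1,-1):
  for x in(1,-1):
    p=np.array([.555,-.278])+np.array([[np.cos(b),-np.sin(b)],[np.sin(b),np.cos(b)]])@[x*.105,0 if y>0 else -.11]; print("bay corner px crop",((proj("scene",[*p,0])-[70,220])*2).round())
E
```

```text
t 4.4167 tcp [ 0.5226 -0.1108  0.087 ] yaw -78.68 f [-0.9 -0.5 -2.9] w 0.275
shift [190.3   1.2   1. ] turn [-0.    0.01  0.32] q [-0.27 -0.06  1.67  0.    1.53  1.1 ]
bay corner px crop [365. 390.]
bay corner px crop [172. 296.]
bay corner px crop [275. 506.]
bay corner px crop [ 73. 390.]
```

View pics/s2.png

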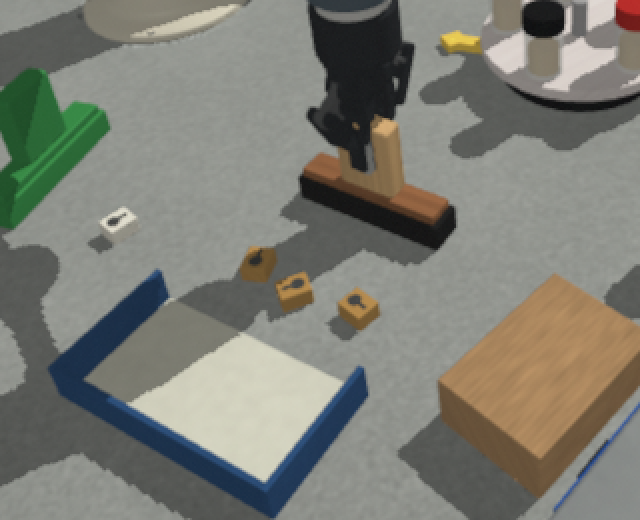

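```bash
python3 - <<'E'
from h import *
b=np.radians(11.3);M=np.array([[np.cos(b),-np.sin(b)],[np.sin(b),np.cos(b)]])
for x in(-.08,.08):print(((proj("scene",[*(np.array([.5226,-.1108])+M@[x,-.018]),.001])-[70,220])*2).round(), ((proj("scene",[*(np.array([.5226,-.1108])+M@[x,-.018]),.028])-[70,220])*2).round())
im=eyes.capture("scene")
for c in blobs(im,(8,110,60),(28,255,255),(180,338,265,390),20):
    r=rect(c,"scene",.010)[0]; q=M.T@(r-[.555,-.278]); print("scrap",((cen(c)-[70,220])*2).round(),r,q)
E
```

```text
[303. 199.] [299. 178.]
[440. 252.] [438. 231.]
scrap [358. 308.] [ 0.5992019  -0.20986694] [0.05669546 0.05815108]
scrap [294. 291.] [ 0.5405823  -0.23118114] [-0.00496423  0.04873635]
scrap [257. 264.] [ 0.49001965 -0.23114902] [-0.05454042  0.05867541]
```

Both cameras agree on the scraps: bay x is −55, −5 and +57 mm, all inside the ±80 mm foot. Now the sweep.

Emit:
{"op": "send_rows", "data": {
  "rows": "6 0 0 0 0 0.3 10;18 0 0 0 0 0.3 10;30 0 0 0 0 0.3 10;42 0 0 0 0 0.3 10;54 0 0 0 0 0.3 10"
}}

```text
time_s: 4.93
tcp_pos: [0.5335, -0.1658, 0.0869]
orientation: [2.423, -1.999, 0.0]
ft_force: [0.1, 0.7, -2.7]
grip_width: 0.272
```

Emit:
{"op": "send_rows", "data": {
  "rows": "12 0 0 0 0 0 10;24 0 0 0 0 0 10;36 0 0 0 0 0 10;48 0 0 0 0 0 10;60 0 0 0 0 0 10"
}}

```text
time_s: 5.35
tcp_pos: [0.5448, -0.2239, 0.0868]
orientation: [-2.424, 1.998, 0.001]
ft_force: [-0.1, 1.7, -2.2]
grip_width: 0.274
```

Emit:
{"op": "send_rows", "data": {
  "rows": "12 0 0 0 0 0 10;24 0 0 0 0 0 10;36 0 0 0 0 0 10;46 0 0 0 0 0 10;55 0 0 0 0 0 10"
}}

```text
time_s: 5.77
tcp_pos: [0.5554, -0.278, 0.0869]
orientation: [2.424, -1.999, -0.0]
ft_force: [0.1, 0.8, -2.1]
grip_width: 0.272
```

```bash
python3 b.py 0 -.025 .086; python3 - <<'E'
from h import *
im=eyes.capture("scene"); cv2.imwrite("pics/s3.png",im[220:480,70:390,::-1].repeat(2,0).repeat(2,1))
E
```

```text
t 5.7667 tcp [ 0.5554 -0.278   0.0869] yaw -79.01 f [ 0.1  0.8 -2.1] w 0.272
shift [24.9  0.4  0.9] turn [ 0.01  0.   -0.01] q [-0.52  0.18  1.43 -0.    1.54  0.86]
```

View pics/s3.png

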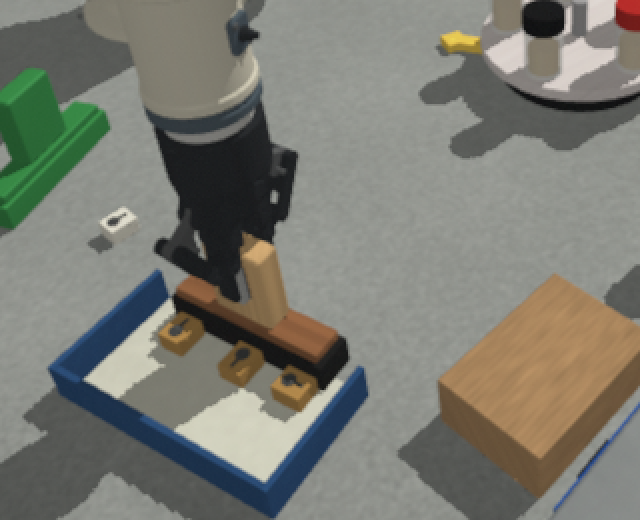

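The picture shows all three scraps ahead of the foot inside the bay, at crop pixels (181,332), (240,363) and (294,387). I'll push 24 mm more, back off 8 mm, set the scraper down and release.

Emit:
{"op": "send_rows", "data": {
  "rows": "7 0 0 0 0 0 10;14 0 0 0 0 0 10;20 0 0 0 0 0 10;24 0 0 0 0 0 10;24 0 0 0 0 0 10"
}}

```text
time_s: 6.23
tcp_pos: [0.5599, -0.3013, 0.087]
orientation: [2.423, -1.999, 0.001]
ft_force: [-0.8, -0.7, -2.6]
grip_width: 0.276
```

Emit:
{"op": "send_rows", "data": {
  "rows": "-3 0 0 0 0 0 10;-6 0 0 0 0 0 10;-8 0 0 0 0 0 10;-8 0 0.6 0 0 0 10;-8 0 1.2 0 0 0 10"
}}

```text
time_s: 6.65
tcp_pos: [0.5583, -0.2922, 0.0862]
orientation: [2.425, -1.998, 0.0]
ft_force: [-1.9, 0.7, 2.5]
grip_width: 0.276
```

Emit:
{"op": "send_rows", "data": {
  "rows": "0 0 0 0 0 0 10;0 0 0 0 0 0 10;0 0 0 0 0 0 35;0 0 0 0 0 0 60;0 0 0 0 0 0 85"
}}

```text
time_s: 7.07
tcp_pos: [0.5585, -0.2929, 0.0861]
orientation: [2.424, -1.998, 0.001]
ft_force: [0.0, -0.5, -0.3]
grip_width: 0.679
```

Emit:
{"op": "send_rows", "data": {
  "rows": "0 0 0 0 0 0 85;0 0 -10 0 0 0 85;0 0 -40 0 0 0 85;0 0 -75 0 0 0 85;0 0 -110 0 0 0 85"
}}

```text
time_s: 7.48
tcp_pos: [0.5578, -0.2924, 0.197]
orientation: [2.424, -1.998, -0.002]
ft_force: [1.2, -0.7, -0.7]
grip_width: 0.994
```

Emit:
{"op": "send_rows", "data": {
  "rows": "-20 0 -20 0 0 0 85;-60 0 -30 0 0 0 85;-100 0 -30 0 0 0 85;-140 0 -30 0 0 0 85;-175 0 -30 0 0 0 85"
}}

```text
time_s: 7.9
tcp_pos: [0.5244, -0.1189, 0.2274]
orientation: [-2.423, 1.998, -0.003]
ft_force: [0.5, 0.6, 0.9]
grip_width: 0.996
```

```bash
python3 - <<'E'
from h import *
b=np.radians(11);M=np.array([[np.cos(b),-np.sin(b)],[np.sin(b),np.cos(b)]])
im=eyes.capture("scene"); cv2.imwrite("pics/s4.png",im[180:480,70:470,::-1].repeat(2,0).repeat(2,1))
for c in blobs(im,(8,110,60),(28,255,255),(100,340,265,460),20):
    r=rect(c,"scene",.010)[0]; print("blob",cv2.contourArea(c),cen(c),M.T@(r-[.555,-.278]))
go(.6076,.2005,.2,0)
top=eyes.capture("top"); c=cv2.resize(top[160:300,210:330,::-1],None,fx=4,fy=4,interpolation=cv2.INTER_CUBIC); cv2.imwrite("pics/t4.png",c)
E
```

```text
blob 2330.0 [190.15901288 373.58476395] [-0.03051556  0.02205674]
blob 317.5 [206.7144357  425.75013123] [ 0.05835606 -0.05430041]
blob 305.5 [179.78614294 412.96944899] [ 0.00492991 -0.05630484]
blob 285.5 [149.75539988 397.26328079] [-0.06031502 -0.05637261]
t 7.95 tcp [ 0.5239 -0.1136  0.2279] yaw -78.75 f [3.4 3.  1.5] w 0.992
shift [-291.6 -143.3   29.2] turn [-2.600e-01  5.000e-02 -7.875e+01] q [-0.28 -0.09  1.45  0.    1.78  1.1 ]
```

View pics/s4.png

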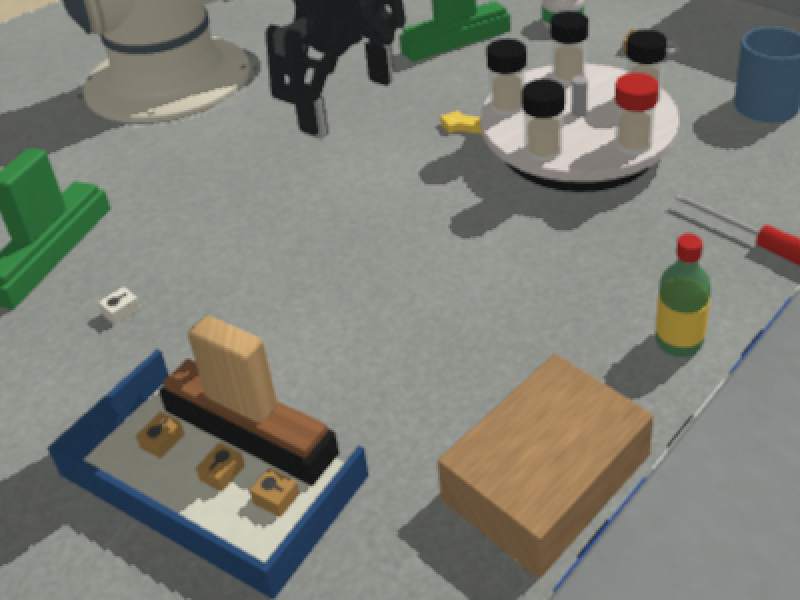

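View pics/t4.png

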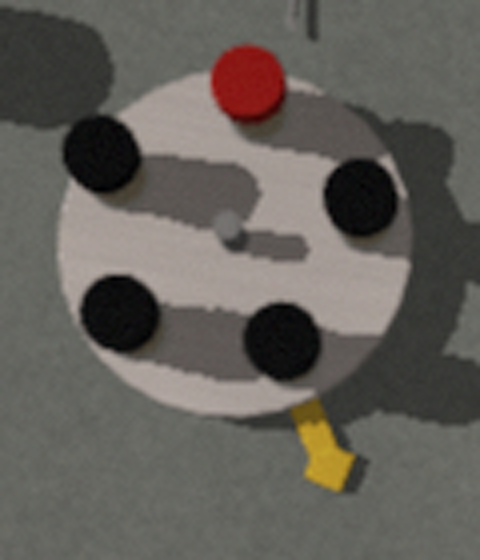

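The scraps are about 55 mm inside the mouth and the scraper stands free and upright. In the top crop the pointer tip is at about (345,492), which is full-image (296,283), and its shaft leaves the platter at about (309,405). I'll move over the red lid, turn the wrist, and refine the pointer angle.

Emit:
{"op": "send_rows", "data": {
  "rows": "-14 -7 0 0 0 0 75;-42 -21 0 0 0 0 75;-76 -38 0 0 0 0 75;-111 -55 0 0 0 0 75;-146 -72 0 0 0 0 75"
}}

```text
time_s: 8.42
tcp_pos: [0.5682, 0.0371, 0.2268]
orientation: [-2.422, 2.0, -0.002]
ft_force: [-0.0, -0.7, 0.5]
grip_width: 0.879
```

Emit:
{"op": "send_rows", "data": {
  "rows": "-35 -17 0 0 0 0 75;-70 -34 0 0 0 0 75;-104 -51 0 0 0 0 75;-132 -64 0 0 0 0 75;-146 -71 0 0 0 0 75"
}}

```text
time_s: 8.83
tcp_pos: [0.61, 0.1965, 0.2259]
orientation: [-2.426, 1.994, 0.001]
ft_force: [-0.6, -0.8, 0.3]
grip_width: 0.878
```

Emit:
{"op": "send_rows", "data": {
  "rows": "0 0 0 0 0 -7 75;0 0 0 0 0 -14 75;0 0 0 0 0 -21 75;0 0 0 0 0 -28 75;0 0 0 0 0 -35 75"
}}

```text
time_s: 9.25
tcp_pos: [0.61, 0.1927, 0.2264]
orientation: [-2.916, 1.169, -0.001]
ft_force: [-0.1, 0.6, 0.1]
grip_width: 0.88
```

Emit:
{"op": "send_rows", "data": {
  "rows": "0 0 0 0 0 -7 75;0 0 0 0 0 -14 75;0 0 0 0 0 -21 75;0 0 0 0 0 -28 75;0 0 0 0 0 -35 75"
}}

```text
time_s: 9.67
tcp_pos: [0.61, 0.1926, 0.2265]
orientation: [3.132, -0.238, 0.001]
ft_force: [-0.2, -0.3, 1.0]
grip_width: 0.881
```

Emit:
{"op": "send_rows", "data": {
  "rows": "0 0 0 0 0 -7 75;0 0 0 0 0 -14 75;0 0 0 0 0 -21 75;0 0 0 0 0 -28 75;0 0 0 0 0 -35 75"
}}

```text
time_s: 10.08
tcp_pos: [0.61, 0.1925, 0.2265]
orientation: [3.059, 0.715, 0.001]
ft_force: [0.2, -0.0, 0.1]
grip_width: 0.878
```

Emit:
{"op": "send_rows", "data": {
  "rows": "0 0 0 0 0 -7 75;0 0 0 0 0 -14 75;0 0 0 0 0 -21 75;0 0 0 0 0 -28 75;0 0 0 0 0 -35 75"
}}

```text
time_s: 10.5
tcp_pos: [0.61, 0.1926, 0.2265]
orientation: [2.702, 1.602, 0.001]
ft_force: [-0.9, -0.1, 0.7]
grip_width: 0.881
```

```bash
python3 - <<'E'
from h import *
go(.6076,.2005,.112,61)
a=np.array([.5237,.2137])
for n,uv in (("top",(296.2,283)),("top",(287.2,261.3)),("top",(292.5,276.7)),("scene",(290.5,241.5))):
    for z in(0,.012):
        d=ray(n,uv,z)[:2]-a; print(n,uv,z,np.linalg.norm(d).round(4),np.degrees(np.arctan2(d[1],d[0])).round(2))
E
```

```text
t 10.5 tcp [0.61   0.1926 0.2265] yaw 61.32 f [-0.9 -0.1  0.7] w 0.881
shift [  5.8  -6.  114.5] turn [ 0.04 -0.01  0.32] q [ 0.25  0.2   1.16 -0.    1.79 -0.82]
top (296.2, 283) 0 0.175 -155.57
top (296.2, 283) 0.012 0.1759 -155.48
top (287.2, 261.3) 0 0.113 -155.15
top (287.2, 261.3) 0.012 0.1146 -155.02
top (292.5, 276.7) 0 0.1559 -156.44
top (292.5, 276.7) 0.012 0.1571 -156.33
scene (290.5, 241.5) 0 0.1711 -156.39
scene (290.5, 241.5) 0.012 0.1653 -150.57
```

Pointer angle is about −155.5°, with a tip radius of 175 mm against the 174 given. Lower and grip the lid.

Emit:
{"op": "send_rows", "data": {
  "rows": "4 -4 10 0 0 0.3 75;6 -6 35 0 0 0.3 75;6 -6 65 0 0 0.3 75;6 -6 95 0 0 0.3 75;6 -6 114 0 0 0.3 75"
}}

```text
time_s: 10.92
tcp_pos: [0.606, 0.201, 0.1076]
orientation: [-2.714, -1.58, 0.006]
ft_force: [-0.6, 0.6, 0.0]
grip_width: 0.878
```

Emit:
{"op": "send_rows", "data": {
  "rows": "0 0 0 0 0 0 65;0 0 0 0 0 0 55;0 0 0 0 0 0 45;0 0 0 0 0 0 35;0 0 0 0 0 0 35",
  "force": 30
}}

```text
time_s: 11.33
tcp_pos: [0.6077, 0.2016, 0.1135]
orientation: [2.711, 1.586, 0.003]
ft_force: [-1.2, 0.2, 0.1]
grip_width: 0.531
```

Emit:
{"op": "send_rows", "data": {
  "rows": "0 0 0 0 0 0 35;0 0 0 0 0 0 35;0 0 0 0 0 0 35;0 0 0 0 0 0 35;0 0 0 0 0 0 35"
}}

```text
time_s: 11.75
tcp_pos: [0.6077, 0.2016, 0.1134]
orientation: [2.711, 1.587, 0.004]
ft_force: [-2.8, 0.6, 5.9]
grip_width: 0.528
```

```bash
cat > arc.py <<'E'
from h import *
import sys
# arc rows about the axis from the commanded (=measured) pose: angle per row list
a=np.array([.5237,.2137]); o=monitor.get_obs(); T=R.from_rotvec(o["orientation"]); p=o["tcp_pos"]; d=p[:2]-a
phi=np.degrees(np.arctan2(d[1],d[0])); print("t",o["time_s"],"tcp",p.round(4),"r",np.linalg.norm(d).round(4),"phi",phi.round(2),"f",o["ft_force"].round(1),"w",round(o["grip_width"],3),"q6",o["joint_positions"][5].round(2),"to go",(-155.5-phi).round(2))
for t in map(float,sys.argv[1:]):
    e=R.from_euler("z",t,degrees=True).apply([*d,0])-[*d,0]; print(t,(T.inv().apply(e)*1000).round(1))
E
python3 arc.py -3 -9 -15 -21 -27
```

```text
t 11.75 tcp [0.6077 0.2016 0.1134] r 0.0848 phi -8.21 f [-2.8  0.6  5.9] w 0.528 q6 -0.79 to go -147.29
-3.0 [-4.2  1.5 -0. ]
-9.0 [-12.8   3.8  -0. ]
-15.0 [-21.5   5.2  -0. ]
-21.0 [-30.4   5.7  -0. ]
-27.0 [-39.3   5.2  -0.1]
```

The lid is gripped: opening 45 mm, radius 84.8 mm. Now I turn the carousel along the arc with the wrist following.

Emit:
{"op": "send_rows", "data": {
  "rows": "-4.2 1.5 0 0 0 3 35;-12.8 3.8 0 0 0 9 35;-21.5 5.2 0 0 0 15 35;-30.4 5.7 0 0 0 21 35;-39.3 5.2 0 0 0 27 35"
}}

```text
time_s: 12.17
tcp_pos: [0.5932, 0.1645, 0.1134]
orientation: [-3.009, -0.903, -0.005]
ft_force: [-1.0, 2.4, 5.6]
grip_width: 0.53
```

```bash
python3 arc.py -6 -12 -18 -24 -30
```

```text
t 12.1667 tcp [0.5932 0.1645 0.1134] r 0.0852 phi -35.32 f [-1.   2.4  5.6] w 0.53 q6 -0.37 to go -120.18
-6.0 [-8.5  2.8 -0. ]
-12.0 [-17.2   4.7  -0. ]
-18.0 [-26.    5.7  -0.1]
-24.0 [-35.    5.7  -0.1]
-30.0 [-43.8   4.8  -0.1]
```

Forces are low and it follows the arc well. Continuing 90°.

Emit:
{"op": "send_rows", "data": {
  "rows": "-8.4 2.7 0 0 0 6 35;-17.1 4.5 0 0 0 12 35;-26 5.5 0 0 0 18 35;-34.8 5.4 0 0 0 24 35;-43.6 4.5 0 0 0 30 35"
}}

```text
time_s: 12.58
tcp_pos: [0.5597, 0.1362, 0.1134]
orientation: [-3.14, -0.093, -0.006]
ft_force: [1.0, 1.4, 4.9]
grip_width: 0.527
```

Emit:
{"op": "send_rows", "data": {
  "rows": "-8.4 2.7 0 0 0 6 35;-17.1 4.5 0 0 0 12 35;-26 5.5 0 0 0 18 35;-34.8 5.4 0 0 0 24 35;-43.6 4.5 0 0 0 30 35"
}}

```text
time_s: 13.0
tcp_pos: [0.5165, 0.1286, 0.1134]
orientation: [-3.056, 0.724, -0.007]
ft_force: [1.5, -0.0, 4.5]
grip_width: 0.531
```

Emit:
{"op": "send_rows", "data": {
  "rows": "-8.4 2.7 0 0 0 6 35;-17.1 4.5 0 0 0 12 35;-26 5.5 0 0 0 18 35;-34.8 5.4 0 0 0 24 35;-43.6 4.5 0 0 0 30 35"
}}

```text
time_s: 13.42
tcp_pos: [0.4753, 0.1436, 0.1134]
orientation: [-2.764, 1.491, -0.007]
ft_force: [1.5, -3.3, 5.5]
grip_width: 0.528
```

```bash
python3 arc.py -6 -12 -18 -24 -30
```

```text
t 13.4167 tcp [0.4753 0.1436 0.1134] r 0.0852 phi -124.61 f [ 1.5 -3.3  5.5] w 0.528 q6 1.22 to go -30.89
-6.0 [-8.4  2.9 -0. ]
-12.0 [-17.1   4.9  -0.1]
-18.0 [-26.    6.   -0.1]
-24.0 [-34.9   6.2  -0.1]
-30.0 [-43.8   5.4  -0.2]
```

Emit:
{"op": "send_rows", "data": {
  "rows": "-8.4 2.8 0 0 0 6 35;-17.1 4.8 0 0 0 12 35;-26 5.9 0 0 0 18 35;-34.9 6.1 0 0 0 24 35;-43.8 5.3 0 0 0 30 35"
}}

```text
time_s: 13.83
tcp_pos: [0.4471, 0.1773, 0.1134]
orientation: [-2.283, 2.155, -0.007]
ft_force: [3.6, -3.8, 4.2]
grip_width: 0.527
```

Emit:
{"op": "send_rows", "data": {
  "rows": "0 0 0 0 0 0 35;0 0 0 0 0 0 35;0 0 0 0 0 0 35;0 0 0 0 0 0 35;0 0 0 0 0 0 35"
}}

```text
time_s: 14.25
tcp_pos: [0.4473, 0.1768, 0.1134]
orientation: [-2.291, 2.146, -0.006]
ft_force: [1.3, -5.2, 6.9]
grip_width: 0.528
```

```bash
python3 arc.py -1; python3 - <<'E'
from h import *
im=eyes.capture("scene"); c=im[170:300,260:440,::-1]
top=eyes.capture("top")[160:300,210:330,::-1]
A=cv2.resize(c,None,fx=4,fy=4,interpolation=cv2.INTER_CUBIC); cv2.imwrite("pics/s5.png",A); cv2.imwrite("pics/t5.png",cv2.resize(top,None,fx=4,fy=4,interpolation=cv2.INTER_CUBIC))
# black lids in scene still visible
for b in blobs(im,(0,0,0),(180,255,50),(300,180,410,250),40): print(cv2.contourArea(b),cen(b),ray("scene",cen(b),.113)[:2])
for b in blobs(im,(0,150,60),(8,255,255),(280,180,420,260),15): print("red",cv2.contourArea(b),cen(b),ray("scene",cen(b),.113)[:2])
E
```

```text
t 14.25 tcp [0.4473 0.1768 0.1134] r 0.0848 phi -154.24 f [ 1.3 -5.2  6.9] w 0.528 q6 1.81 to go -1.26
-1.0 [-1.4  0.5 -0. ]
664.5 [318.32932029 191.85226988] [0.39468921 0.22410832]
297.5 [387.1070028  226.25322129] [0.611198   0.19307992]
296.5 [340.23889826 228.61607645] [0.53800586 0.12562291]
249.0 [393.28915663 203.53815261] [0.56866225 0.283558  ]
221.0 [355.21116139 193.27073906] [0.46976875 0.27136648]
red 147.5 [326.6779661  206.69039548] [0.45616297 0.18056824]
```

View pics/s5.png

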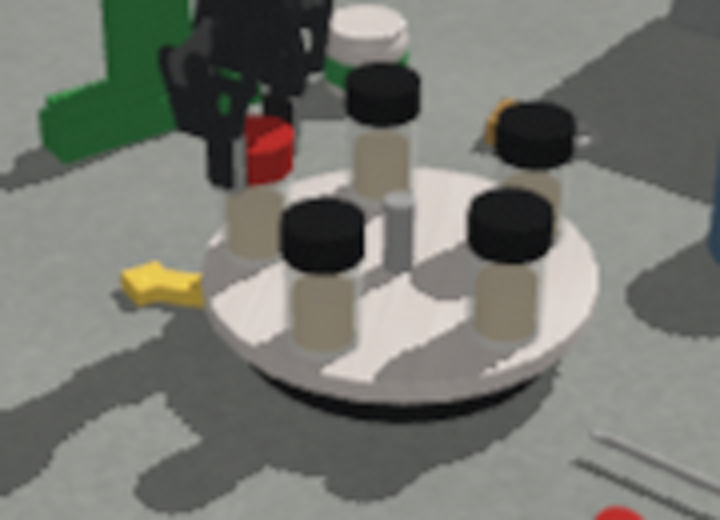

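View pics/t5.png

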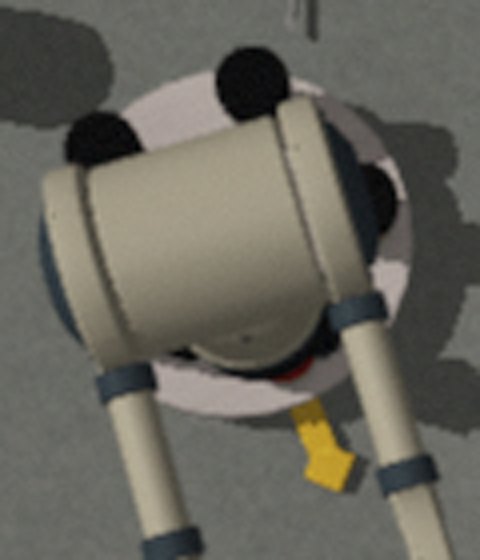

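The scene crop shows the red lid in the fingers at about (265,150), beside the pointer. The other lids give a carousel angle of about −155.5°, in line with the pointer. I'll run a final check on the scraps, scraper and bystanders, then hand in.

```bash
python3 - <<'E'
from h import *
b=np.radians(11);M=np.array([[np.cos(b),-np.sin(b)],[np.sin(b),np.cos(b)]])
im=eyes.capture("scene"); im0=cv2.imread("pics/scene0.png")[:,:,::-1]
for c in blobs(im,(8,110,60),(28,255,255),(100,340,265,460),20): print(cv2.contourArea(c),M.T@(rect(c,"scene",.010)[0]-[.555,-.278]))
d=cv2.absdiff(im,im0).max(2)
for n,(u0,v0,u1,v1) in dict(box=(290,360,400,460),bottle=(398,298,426,357),screwdriver=(420,285,485,315),mug=(438,195,480,238),tin=(342,172,362,190),padlock=(376,192,392,206)).items(): print(n,np.percentile(d[v0:v1,u0:u1],95))
o=monitor.get_obs(); print(o["time_s"],o["tcp_pos"],abs(o["joint_vel"]).max(),o["grip_width"]); print(order.finish_job())
E
```

```text
2336.0 [-0.0305146   0.02234783]
316.5 [ 0.05835606 -0.05430041]
304.5 [ 0.00517101 -0.05650706]
289.0 [-0.06099573 -0.05587828]
box 3.0
bottle 3.0
screwdriver 3.0
mug 3.0
tin 19.05000000000001
padlock 36.849999999999994
14.4 [0.44730025 0.17682046 0.11340997] 0.0024918537176113935 0.5277043758688748
the job is handed in; nothing more can be done
None
```

The job is handed in at 14.4 s. I swept all three scraps into the blue bay with the scraper. I then turned the carousel about 147° by its red lid to the yellow pointer, and the gripper is still closed on that lid. The hand-in reports no verdict.

My last checks showed:
- **Scraps:** all three are 54–57 mm inside the bay mouth. The gripper stayed well above them throughout.
- **Scraper:** it stands upright and free on the bench at the bay mouth.
- **Red lid:** it is about 2 mm from my estimate of the front point. The fingertip position gave the carousel angle as −154.2°, and the other lids gave about −155 to −155.6°. The pointer is at about −155.5°, so they agree to within about 1.5°.
- **Grip:** the fingers are stopped on the lid at a 45 mm opening (lid 46 mm), with the grip force set to 30 N. I did not measure the contact force itself. The arm was still.
- **Bystanders:** the box, bottle, screwdriver and mug look unchanged from the first picture. The picture changed somewhat around the tin and padlock. I put that down to the gripper, the turned jars and their shadows in the view, because the arm never went near either one, but I did not measure them separately.

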